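# Run out the dish drawer of a bench incubator with its two-key release

### The arm

A 6-joint arm with a two-finger parallel gripper is mounted at the origin on a cart in front of the work surface, level with it; the furniture and walls round the work are solid. World frame = base frame: x ahead of the robot, y to its left, z up, the work surface at z = 0. Lengths are in m, angles in rad, forces in N, time in s.
With the tool pointing down it reaches from about 0.225 to 0.875 m from the base axis. Payload 3.4 kg.
Tool frame: the origin (TCP) lies at the very end of the fingers, on their centre line; the grasp point (between the pads) lies 19 mm behind it; x points along the fingers, y is the direction in which the jaws open and shut, and the axes are right-handed (so a half turn about x gives the same grasp; the last joint's range is limited). The gripper opens to 85 mm and grips with 20 to 120 N. Pads are 22 mm wide; open, the fingers measure 114 mm over their backs; the gripper's body (76 mm by 85 mm) begins 54 mm behind the grasp point. The pads swing forward as they close: fully open they stand 13 mm farther back than shut.
Start: joints at [-1.37, 0.276, 1.505, -0, 1.361, -0.121], TCP at [0.182, -0.546, 0.231] pointing down, gripper open.
Joint ranges: [-2.89, 2.89], [-0.75, 2.08], [0.22, 2.7], [-1.18, 4.32], [0.11, 2.71], [-2.7, 2.7]. Speed limits (rad/s): [2.57, 2.57, 3.14, 3.14, 3.14, 3.14].

### API

Orientations are given as a unit quaternion [w, x, y, z].
In Python, from rig import manip gives the robot as it stands. The module is installed in compiled form; this text tells all that it offers.
- The arm moves only by the tool play_rows, never from a script. Its argument "plan" is a list that holds one entry, the list of rows, each a list of 5 numbers: the closure, from 0 (fully open) to 1 (shut), then the shift along the tool's x, y, z in m, then the turn about the tool's x in degrees. A call has 1 to 12 rows; each row is the pose to reach, as a shift and turn from the pose measured when the call began, along the tool's axes at that moment; what a row does not reach only later rows make up. A row lasts 1/10 s, in which the tool goes at most 50 mm and 8.59 degrees, less where a joint would pass 70% of its speed; a pose out of reach is approached as far as the arm can. A call with a gripper value outside its range is refused whole. The fingers move at their own pace and stop on an object; "grip_force" is the grip in N (left out, the last holds). Time passes only in rows, so rows that repeat a pose let the fingers close. It gives the time, the measured TCP pose, the force and the opening at its end, in the units of the state.
- manip.get_state(): the state, without advancing time (a new reading comes with each control period).
- manip.get_image(name): name is "scene" or "top" or "wrist"; returns (picture, depth): 420x560x3 uint8, red, green, blue; 420x560 float32, m along the optical axis (not along the pixel's ray), 0 where there is no reading.
- manip.camera_params(name): a dict with "intrinsics" (3x3 intrinsics, pixels), "dist_coeffs" ([k1, k2, p1, p2, k3] as OpenCV has them; the pictures are not rectified), "R" (3x3) and "t" (3): a world point X has camera coordinates R X + t; the wrist camera has in their place "mount" (4x4, takes a point from camera to tool coordinates, whose origin is the TCP and whose axes are the tool frame's). Camera axes: x right, y down, z forward; pixel columns grow to the right and rows downward; lengths in m; the calibration is good to about 2 mm. A picture is of the moment at which its call begins: read the wrist's pose just before it. camera_params takes no time and is no camera call.
- manip.sign_off(): hands the job in, once; it reports no verdict.
The state is a dict: "clock": time; "qpos": joint angles; "qd": joint speeds; "effort": joint torques, N m; "position": TCP position; "ee_rot": TCP orientation; "contact_force": force on the tool from outside, world axes, zero at the start; "moment": the same for the moment, N m; "width": finger opening in m.
Only numpy, scipy, OpenCV 4.12 (cv2) and the standard library are available. Lean on these libraries where they do the work, as an engineer would, in place of code of your own. Each camera call takes 0.05 s, during which the arm holds its last target.

### The job

Bring out the culture dish in the drawer of the small white incubator, without grasping or lifting anything: first push whichever thing lies in front of the drawer (cream-coloured dish, timer or eraser) aside along the worktop, right out of the drawer's way, and leave the other things where they are. Then press both green release keys down together, one fingertip on each, and keep both down without a break until the drawer has run all the way out by itself; letting go midway would jolt the culture. Finally let both keys come up and move clear, without touching the drawer or the dish in it.

Things in the scene. Friction and masses are not known exactly. Their poses are not given: they have to be found in the camera images.
- incubator: Fixed low incubator, white plastic, grey front, 170 (x) x 160 (y) x 64 mm high, dark cover on top, standing turned on the worktop. Origin: centre of its underside. Its -x axis points out of the drawer front, +y to its left seen from the robot, z up. One of cream dish, timer and eraser lies near x = -155, y = 0 mm in this frame, in the drawer's way; the others lie clear.
- left_key_top (a point): Centre of the top face of the left (+y) green release key, 28 (x) x 26 (y) mm, its top 74 mm above the worktop and 10 mm above the flat deck when up. The keys' centres are 56 mm apart along the incubator's y, with 30 mm free between the keys. Axes as the incubator's.
- right_key_top (a point): The same for the right (-y) key.
- left_key (a joint): Left key's travel in m, straight down: 0 up, 0.008 fully down. Sprung: starts to move at 2 N, takes 4 N fully down (each key); springs back when let go. A hook on each key's stem holds the drawer and frees it when the key is about 5 mm down, so the drawer moves only while both keys are down that far.
- right_key (a joint): The same for the right key.
- drawer (a joint): How far the drawer is out in m: 0 closed (rests at about 0.001 against the hooks), 0.100 all the way out. A damped spring drives it out at about 40 mm/s while both keys are down (about 3 s in all). If a key is let go, its hook stops it at the next tooth, about every 22 mm. All the way out the hooks lock it.
- drawer_front (a point): Centre of the drawer's grey front face (110 mm wide, 15 to 45 mm above the worktop). Closed it lies at x = -93 mm in the incubator's frame; it runs out 100 mm along -x, sweeping the strip |y| < 55 mm as far as x = -193 mm.
- dish_seat (a point): Centre of the dish seat on the drawer's floor, 20 mm above the worktop; it moves with the drawer.
- dish_center (a point): Centre of the loose covered Petri dish with pink medium in the drawer, 65 mm across, 16 mm high, in its ring-shaped seat in the drawer (about 2 mm of play).
- spare_dish: Loose covered Petri dish with cream-coloured medium lying on the worktop (not the dish in the drawer), 69 mm across, 16 mm high. Origin: centre of its underside. 22 g.
- timer: Loose white bench timer lying flat, 60 x 62 x 20 mm. Origin: centre of its underside. 70 g.
- eraser: Loose blue and white eraser lying flat, 45 (x) x 23 (y) x 13 mm. Origin: centre of its underside. 18 g.
- amber_bottle: Brown reagent bottle with a black cap, 48 across x 85 mm, far left; bystander. Origin: centre of its underside.
- wash_bottle: White wash bottle with a red spout, 65 x 106 x 201 mm, at the back, right of a fixed row of box files 290 mm tall (from x = 0.62 m back, y = 0.10 to 0.34 m; keep the arm clear of it); bystander. Origin: centre of its underside.
There are look-alikes about, which are no part of the job. Leave any black or red look-alike of the spare_dish alone.

How it is judged:
By the outcome, as a careful person would: the job done as asked, in the order asked, and still so for the second after the job is handed in, with the robot touching nothing.
It also fails if it takes over 54 s, if anything falls off the work surface, if the arm or the gripper's body presses on something with over 40 N, if the wrist force passes 120 N, or if a joint passes its speed limit or range.

## Working session

There is one attempt and no reset: what is moved stays moved. The work goes in short steps, Python scripts to look and compute and a tool call to move; the robot and the scene stay as the last step left them, time stands still between calls to the robot, and variables do not carry over. Pictures are saved under pics/ and viewed, and the job is handed in when it is done.

Besides the shell and the picture viewer there is one more tool, called after "Emit:" as a command line: name --argument value ..., lists and objects as JSON in quotes. play_rows: Moves the arm, as the interface text tells. Its arguments: {"type":"object","properties":{"plan":{"type":"array","items":{"type":"array","items":{"type":"array","items":{"type":"number"}}}},"grip_force":{"type":"number"}},"required":["plan"]}

```bash
mkdir -p pics
cat > h.py <<'E'
import numpy as np, cv2
from rig import manip
def snap(name,fn):
    p,d=manip.get_image(name); cv2.imwrite('pics/'+fn+'.png',p[:,:,::-1]); np.savez('pics/'+fn+'.npz',p=p,d=d); return p,d
def ray(name,uv):
    c=manip.camera_params(name); K=np.array(c['intrinsics']);D=np.array(c['dist_coeffs'])
    n=cv2.undistortPoints(np.array(uv,float).reshape(-1,1,2),K,D).reshape(-1,2)
    n=np.c_[n,np.ones(len(n))]; R=np.array(c['R']);t=np.array(c['t'])
    return -R.T@t, n@R
def plane(name,uv,z):
    o,r=ray(name,uv); return o+r*((z-o[2])/r[:,2])[:,None]
def proj(name,X):
    c=manip.camera_params(name)
    return cv2.projectPoints(np.array(X,float).reshape(-1,1,3),cv2.Rodrigues(np.array(c['R']))[0],np.array(c['t'],float),np.array(c['intrinsics']),np.array(c['dist_coeffs']))[0].reshape(-1,2)
E
python3 - <<'E'
from h import *
print(manip.get_state())
snap('top','top0');snap('scene','scene0')
E
```

```text
{'clock': 0.0, 'qpos': array([-1.36999257e+00,  2.76552018e-01,  1.50611751e+00,  7.12021559e-06,
        1.36070842e+00, -1.21026835e-01]), 'qd': array([-2.76998761e-04, -9.43087889e-05, -7.86983105e-04, -4.86672209e-04,
        8.41784465e-04, -1.97624889e-04]), 'effort': array([-4.86718782e-04, -4.16783559e+01, -2.45805073e+01, -1.39917292e-04,
        1.10532218e-02, -1.12477989e-05]), 'position': array([ 0.18175131, -0.5449634 ,  0.23047045]), 'ee_rot': array([-0.11266252, -0.6979488 , -0.11392411,  0.69799422]), 'contact_force': array([-0.48788524,  0.39319336, -0.15452905]), 'moment': array([ 0.04395749,  0.00497284, -0.0258042 ]), 'width': 0.08527244168268736}
```

View pics/top0.png

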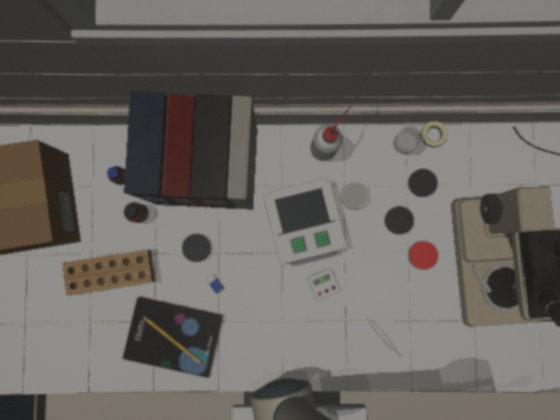

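View pics/scene0.png

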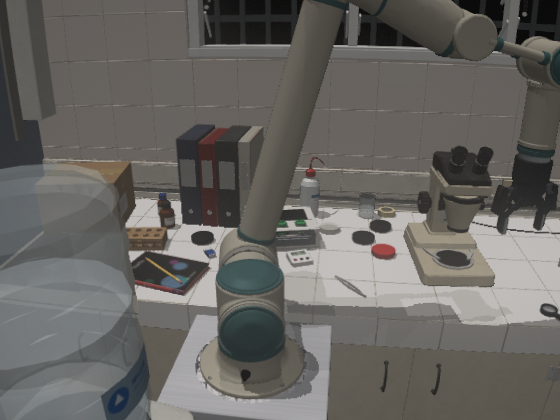

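The top view shows the white incubator at about (305,222), with green keys at (298,244) and (322,239). The timer lies in front of the drawer at (324,284). The eraser (216,285) and the cream dish (355,196) are clear. Next I'll measure these positions.

Run:
```python
from h import *
f=np.load('pics/top0.npz');p=f['p'];d=f['d']
hsv=cv2.cvtColor(p,cv2.COLOR_RGB2HSV)
g=cv2.inRange(hsv,(40,80,40),(85,255,255))
n,l,s,c=cv2.connectedComponentsWithStats(g)
for i in range(1,n):
    if s[i,4]>40:
        print(s[i],c[i],plane('top',c[i],.074))
o,_=ray('top',[[280,210]]);print('cam',o)
big=cv2.resize(p[170:320,200:400],None,fx=4,fy=4,interpolation=cv2.INTER_CUBIC)
cv2.imwrite('pics/z0.png',big[:,:,::-1])
for nm,v in [('front base deck',[(292,255)]),('desk',[(324,284),(250,300)])]:
    for u in v: print(nm,u,d[u[1],u[0]])
# project the robot base: pixel of origin and of x=.3
print(proj('top',[[.3,0,0],[.3,-.2,0]]))
```

```text
[316 233  12  12 112] [321.83928571 238.41071429] [[ 0.54580943 -0.05283879  0.074     ]]
[293 239  11  12 108] [298.15740741 244.28703704] [[0.53255009 0.00162565 0.074     ]]
cam [0.52250001 0.04788803 1.33044316]
front base deck (292, 255) 1.2616152
desk (324, 284) 1.3075976
desk (250, 300) 1.3232015
[[298.41810286 341.80248102]
 [382.09045548 341.71421743]]
```

View pics/z0.png

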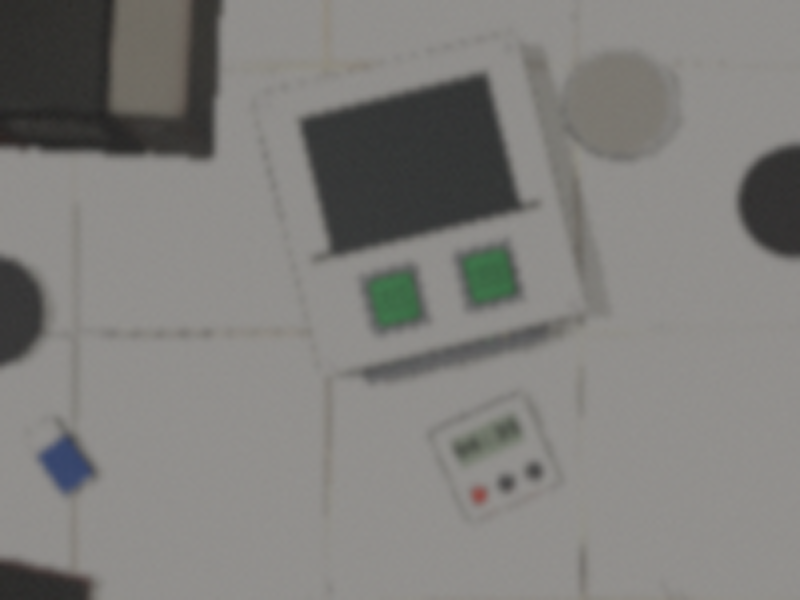

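```bash
cat >> h.py <<'E'
from scipy.spatial.transform import Rotation as Ro
def toolR(st=None):
    st=st or manip.get_state(); w,x,y,z=st['ee_rot']; return Ro.from_quat([x,y,z,w]).as_matrix(), np.array(st['position']), st
KL=np.array([.53255,.00163,.074]);KR=np.array([.54581,-.05284,.074])
uy=(KL-KR)/np.linalg.norm(KL-KR); ux=np.array([uy[1],-uy[0],0])
E
python3 - <<'E'
from h import *
z=lambda a:[(x/4+200-.375,y/4+170-.375) for x,y in a]
dk=plane('top',z([(255,97),(512,35),(590,310),(327,377)]),.064)
print(dk); C=dk.mean(0);C[2]=0
print('yaw',np.degrees(np.arctan2(ux[1],ux[0])),'C',C, 'yaw deck',np.degrees(np.arctan2(*(dk[1]+dk[0]-dk[2]-dk[3])[[1,0]])))
def inc(P): return np.c_[(P-C)@ux,(P-C)@uy]*1000
print('keys',inc(np.array([KL,KR])))
t=plane('top',z([(428,435),(520,392),(562,482),(474,522)]),.02)
print('timer',t,inc(t),t.mean(0),inc(t.mean(0)[None]))
e=t[1]+t[2]-t[0]-t[3];print('timer right-edge dir yaw',np.degrees(np.arctan2(e[1],e[0])), 'uy- yaw',np.degrees(np.arctan2(-uy[1],-uy[0])))
print('eraser',plane('top',z([(65,452)]),.013),'dish',plane('top',z([(615,105)]),.016),'pen tips',plane('top',[(369,320),(400,355)],.005),'red',plane('top',[(423,255)],.01))
R,p,_=toolR();print(R)
E
```

```text
[[ 0.65017634  0.08144906  0.064     ]
 [ 0.6857745  -0.06845621  0.064     ]
 [ 0.52566216 -0.11180418  0.064     ]
 [ 0.48766492  0.04031092  0.064     ]]
yaw 13.68177466380948 C [ 0.58731948 -0.0146251   0.        ] yaw deck 14.67463139986028
keys [[-49.37056234  28.74843118]
 [-49.37056234 -27.31232604]]
timer [[ 0.45184073 -0.01995522  0.02      ]
 [ 0.47713466 -0.07500903  0.02      ]
 [ 0.42386755 -0.09931418  0.02      ]
 [ 0.40047204 -0.04681478  0.02      ]] [[-132.89519536   26.86579719]
 [-121.34081656  -32.60858317]
 [-178.84532261  -43.62483607]
 [-189.15932891   12.91858123]] [ 0.43832874 -0.0602733   0.02      ] [[-155.56016586   -9.1122602 ]]
timer right-edge dir yaw -65.64369269534177 uy- yaw -76.31822533619052
eraser [[0.44231035 0.19706567 0.013     ]] dish [[ 0.6491481 -0.1344989  0.016    ]] pen tips [[ 0.35182015 -0.1689519   0.005     ]
 [ 0.26991208 -0.24075857  0.005     ]] red [[ 0.50640848 -0.29988397  0.01      ]]
[[-3.48998426e-04  3.16281339e-01 -9.48665375e-01]
 [ 1.62522518e-03 -9.48664000e-01 -3.16281478e-01]
 [-9.99998618e-01 -1.65217659e-03 -1.82946152e-04]]
```

```bash
cat >> h.py <<'E'
def rel(target,yaw=None):
    R,p,st=toolR(); d=R.T@(np.array(target)-p)
    cy=np.degrees(np.arctan2(R[1,1],R[0,1]))
    turn=None if yaw is None else -((yaw-cy+180)%360-180)
    print('shift',d.round(4),'turn',turn,'y-yaw',cy.round(2),'pos',p.round(4),'F',st['contact_force'].round(1),'w',round(st['width'],4),'t',st['clock'],'q',st['qpos'].round(2)); return d
E
python3 -c "
from h import *
rel([.4135,-.0055,.10],24.4)"
```

```text
shift [ 0.1313 -0.4383 -0.3905] turn -95.96178954479001 y-yaw -71.56 pos [ 0.1818 -0.545   0.2305] F [-0.1 -0.1  0.2] w 0.0856 t 0.1 q [-1.37  0.28  1.51 -0.    1.36 -0.12]
```

Emit:
play_rows --plan '[[[0.65,0.131,-0.438,-0.39,-96],[0.65,0.131,-0.438,-0.39,-96],[0.65,0.131,-0.438,-0.39,-96],[0.65,0.131,-0.438,-0.39,-96],[0.65,0.131,-0.438,-0.39,-96],[0.65,0.131,-0.438,-0.39,-96],[0.65,0.131,-0.438,-0.39,-96],[0.65,0.131,-0.438,-0.39,-96],[0.65,0.131,-0.438,-0.39,-96],[0.65,0.131,-0.438,-0.39,-96],[0.65,0.131,-0.438,-0.39,-96],[0.65,0.131,-0.438,-0.39,-96]]]'

```text
clock: 1.3
position: [0.4129, -0.0053, 0.1003]
ee_rot: [0.595, 0.382, 0.595, -0.381]
contact_force: [0.9, 0.0, -0.4]
width: 0.03
```

```bash
python3 -c "
from h import *
rel([.4135,-.0055,.10],24.4); snap('wrist','w1')"
```

```text
shift [0.0003 0.0005 0.0004] turn 0.22148179110436672 y-yaw 24.62 pos [ 0.4129 -0.0053  0.1003] F [ 0.9  0.  -0.4] w 0.03 t 1.3 q [-0.18  0.16  2.03  0.    0.95 -0.61]
```

View pics/w1.png

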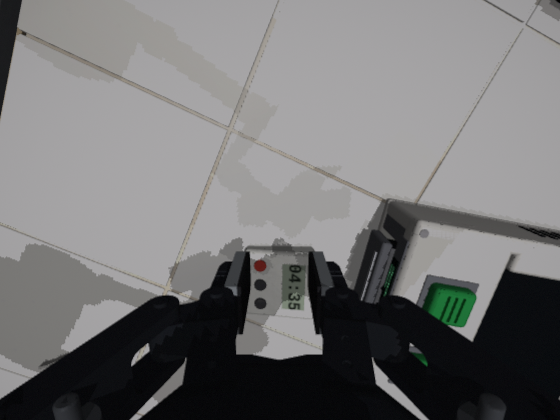

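The wrist view shows the timer between the fingers' lines of sight: near edge at row ~247, columns 248–312, and squared to the fingers. I'll check the gap with the calibration before lowering.

```bash
cat >> h.py <<'E'
def wplane(uv,z,R,p):
    c=manip.camera_params('wrist'); M=np.array(c['mount'])
    n=cv2.undistortPoints(np.array(uv,float).reshape(-1,1,2),np.array(c['intrinsics']),np.array(c['dist_coeffs'])).reshape(-1,2)
    r=np.c_[n,np.ones(len(n))]@(R@M[:3,:3]).T; o=R@M[:3,3]+p
    return o+r*((z-o[2])/r[:,2])[:,None]
E
python3 -c "
from h import *
R,p,_=toolR();print(R.round(3))
P=wplane([(248,252),(312,250),(280,251),(450,305)],[.02,.02,.02,.074],R,p)
print(P, (P-p)@R)
rel([.4135,-.0055,.010]);rel([.445,-.1347,.010])"
```

```text
[[ 0.001  0.908  0.419]
 [ 0.008  0.419 -0.908]
 [-1.     0.004 -0.007]]
[[ 0.40364819 -0.03245735  0.02      ]
 [ 0.44924921 -0.0095879   0.02      ]
 [ 0.4264622  -0.02101605  0.02      ]
 [ 0.53059973  0.01169691  0.074     ]] [[ 0.07881341 -0.02450531  0.0267644 ]
 [ 0.07901421  0.02648225  0.02512309]
 [ 0.07891387  0.00100348  0.02594343]
 [ 0.02522609  0.10946173  0.03955196]]
shift [ 0.089  -0.0043  0.0065] turn None y-yaw 24.79 pos [0.4146 0.0015 0.0991] F [ 1.1  3.4 -0.6] w 0.0298 t 1.35 q [-0.17  0.16  2.03  0.01  0.95 -0.61]
shift [ 0.0881 -0.0299  0.137 ] turn None y-yaw 24.79 pos [0.4146 0.0015 0.0991] F [ 1.1  3.4 -0.6] w 0.0298 t 1.35 q [-0.17  0.16  2.03  0.01  0.95 -0.61]
```

Emit:
play_rows --plan '[[[0.65,0.04,-0.004,0.0,0],[0.65,0.065,-0.004,0.0,0],[0.65,0.085,-0.004,0.0,0],[0.65,0.092,-0.004,0.0,0],[0.65,0.092,-0.004,0.0,0],[0.65,0.092,-0.004,0.0,0]]]'

```text
clock: 1.95
position: [0.4116, 0.0002, 0.0076]
ee_rot: [0.595, 0.384, 0.597, -0.379]
contact_force: [-0.4, 0.3, 1.1]
width: 0.03
```

```bash
python3 -c "
from h import *
rel([.445,-.1347,.006],24.4)"
```

```text
shift [ 0.0007 -0.0262  0.1365] turn 0.3639938209132936 y-yaw 24.76 pos [4.116e-01 2.000e-04 7.600e-03] F [-0.4  0.3  1.1] w 0.03 t 1.95 q [-0.18  0.3   2.16  0.01  0.68 -0.62]
```

Emit:
play_rows --plan '[[[0.65,0.001,-0.002,0.01,0],[0.65,0.001,-0.003,0.018,0],[0.65,0.001,-0.005,0.026,0],[0.65,0.001,-0.007,0.036,0],[0.65,0.001,-0.009,0.046,0],[0.65,0.001,-0.011,0.056,0],[0.65,0.001,-0.013,0.066,0],[0.65,0.001,-0.015,0.076,0],[0.65,0.001,-0.017,0.086,0],[0.65,0.001,-0.019,0.096,0],[0.65,0.001,-0.021,0.104,0],[0.65,0.001,-0.022,0.11,0]]]'

```text
clock: 3.15
position: [0.4379, -0.1097, 0.0058]
ee_rot: [0.595, 0.384, 0.596, -0.379]
contact_force: [-0.0, 0.4, 0.2]
width: 0.0301
```

```bash
python3 -c "
from h import *
rel([.445,-.1347,.006],24.4)
snap('top','top1')
p=cv2.imread('pics/top1.png');cv2.imwrite('pics/z1.png',cv2.resize(p[170:320,200:400],None,fx=4,fy=4,interpolation=cv2.INTER_CUBIC))"
```

```text
shift [-0.0004 -0.004   0.0257] turn 0.34115942396903165 y-yaw 24.74 pos [ 0.4379 -0.1097  0.0058] F [-0.   0.4  0.2] w 0.0301 t 3.15 q [-0.41  0.35  2.08  0.01  0.71 -0.85]
```

View pics/z1.png

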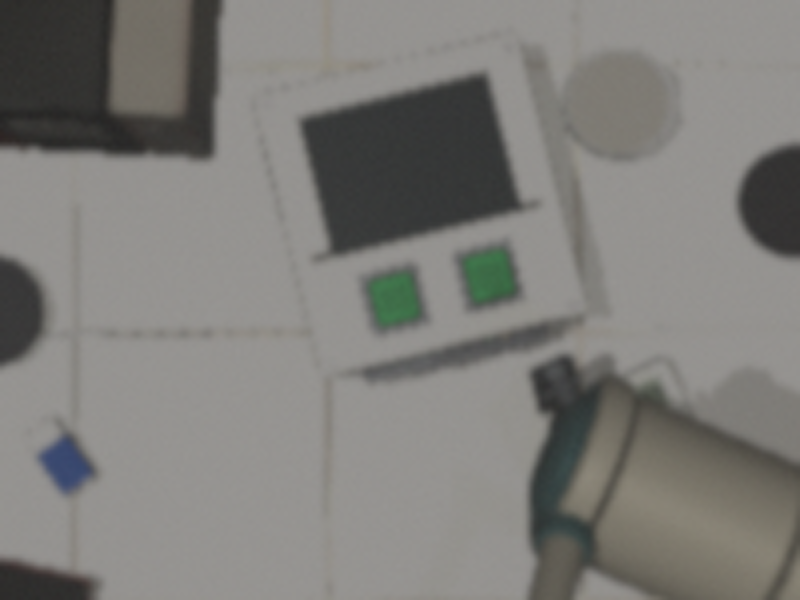

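The timer's corner now shows at zoom (665,355), so it's moving as intended. I'll push 30 mm further, then back off and lift.

Emit:
play_rows --plan '[[[0.65,0.0,-0.002,0.01,0],[0.65,0.0,-0.004,0.02,0],[0.65,0.0,-0.005,0.028,0],[0.65,0.0,-0.006,0.033,0],[0.65,0.0,-0.006,0.033,0],[0.65,0.0,-0.006,0.02,0],[0.65,0.0,-0.006,0.005,0],[0.65,-0.03,-0.006,0.0,0],[0.65,-0.08,-0.006,0.0,0],[0.65,-0.11,-0.006,0.0,0],[0.65,-0.12,-0.006,0.0,0],[0.65,-0.12,-0.006,0.0,0]]]'

```text
clock: 4.4
position: [0.4328, -0.1127, 0.1269]
ee_rot: [0.596, 0.384, 0.595, -0.378]
contact_force: [0.2, -0.3, -1.0]
width: 0.0298
```

```bash
python3 -c "
from h import *
M=(KL+KR)/2
rel([M[0],M[1],.125],103.68)"
```

```text
shift [ 0.0029  0.1331 -0.0344] turn -78.87679658738534 y-yaw 24.8 pos [ 0.4328 -0.1127  0.1269] F [ 0.2 -0.3 -1. ] w 0.0298 t 4.4 q [-0.42  0.17  1.93  0.01  1.04 -0.85]
```

Emit:
play_rows --plan '[[[0.515,0.003,0.045,-0.012,-8],[0.515,0.003,0.09,-0.023,-16],[0.515,0.003,0.12,-0.031,-24],[0.515,0.003,0.133,-0.034,-32],[0.515,0.003,0.133,-0.034,-40],[0.515,0.003,0.133,-0.034,-48],[0.515,0.003,0.133,-0.034,-56],[0.515,0.003,0.133,-0.034,-64],[0.515,0.003,0.133,-0.034,-72],[0.515,0.003,0.133,-0.034,-79],[0.515,0.003,0.133,-0.034,-79],[0.515,0.003,0.133,-0.034,-79]]]'

```text
clock: 5.6
position: [0.5379, -0.0255, 0.1231]
ee_rot: [0.703, -0.082, 0.701, 0.086]
contact_force: [0.9, 0.1, -0.4]
width: 0.0411
```

Run:
```python
from h import *
M=(KL+KR)/2
R,p,_=toolR();pic,d=snap('wrist','w2')
rel([M[0],M[1],.085],103.68)
g=cv2.inRange(cv2.cvtColor(pic,cv2.COLOR_RGB2HSV),(40,80,40),(85,255,255))
n,l,s,c=cv2.connectedComponentsWithStats(g)
for i in range(1,n):
    if s[i,4]>200: print(s[i],c[i],wplane([c[i]],.074,R,p),((wplane([c[i]],.074,R,p))-p)@R)
snap('top','top2')
q=cv2.imread('pics/top2.png');cv2.imwrite('pics/z2.png',cv2.resize(q[170:320,200:400],None,fx=4,fy=4,interpolation=cv2.INTER_CUBIC))
```

```text
shift [ 0.0386 -0.0004  0.0008] turn 0.010672778635637314 y-yaw 103.69 pos [ 0.5382 -0.0256  0.1236] F [ 0.8  0.1 -0.8] w 0.0414 t 5.65 q [-0.18  0.3   1.75  0.01  1.09 -1.99]
[ 218  212   39   41 1492] [237.35589812 231.91756032] [[ 0.54337733 -0.05253557  0.074     ]] [[ 0.04896854 -0.02785097 -0.00118352]]
[ 299  212   40   41 1516] [318.4676781  232.11609499] [[0.53065532 0.00084411 0.074     ]] [[ 0.04929822  0.02702221 -0.00092734]]
```

View pics/w2.png

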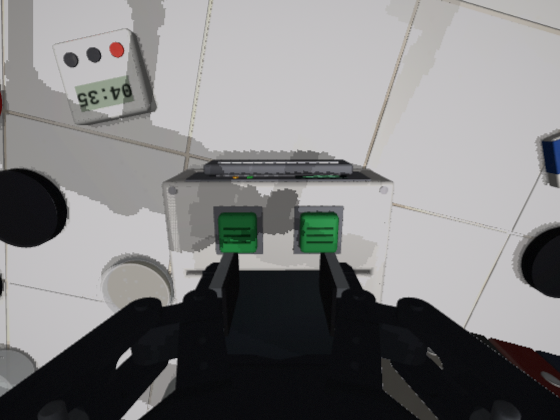

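View pics/z2.png

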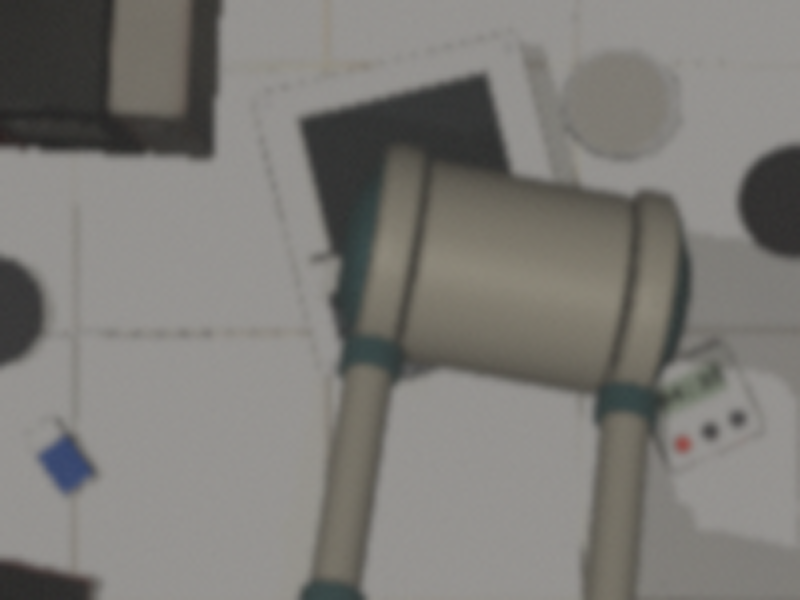

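Run:
```python
from h import *
C=np.array([.5873,-.0146,0])
P=plane('top',[(632/4+199.6,392/4+169.6),(672/4+199.6,472/4+169.6)],.02)-C
print(P@ux,P@uy)
rel([.538,-.0260,.08],103.68)
```

```text
[-0.13720711 -0.18861382] [-0.09730802 -0.10842088]
shift [ 0.0439 -0.0004 -0.0008] turn 0.03481178109251459 y-yaw 103.71 pos [ 0.5385 -0.0257  0.1239] F [-0.   0.4  0. ] w 0.0415 t 5.7 q [-0.18  0.3   1.75  0.01  1.09 -1.99]
```

Emit:
play_rows --plan '[[[0.515,0.02,0,0,0],[0.515,0.035,0,0,0],[0.515,0.043,0,0,0],[0.515,0.044,0,0,0],[0.515,0.044,0,0,0]]]'

```text
clock: 6.2
position: [0.5388, -0.0255, 0.08]
ee_rot: [0.703, -0.082, 0.701, 0.086]
contact_force: [-0.0, 0.5, -0.2]
width: 0.0412
```

Run:
```python
from h import *
rel([.538,-.0260,.07],103.68)
```

```text
shift [ 0.01   -0.0003 -0.001 ] turn 0.010089236418536984 y-yaw 103.69 pos [ 0.5388 -0.0255  0.08  ] F [-0.   0.5 -0.2] w 0.0412 t 6.2 q [-0.18  0.35  1.81  0.01  0.98 -1.99]
```

The timer's near side is at y ≈ −97 mm, 42 mm clear of the drawer strip. Now I'll find key contact.

Emit:
play_rows --plan '[[[0.515,0.003,0,-0.001,0],[0.515,0.006,0,-0.001,0],[0.515,0.008,0,-0.001,0],[0.515,0.008,0,-0.001,0]]]'

```text
clock: 6.6
position: [0.5381, -0.0258, 0.0722]
ee_rot: [0.704, -0.082, 0.701, 0.086]
contact_force: [0.0, 0.3, 0.3]
width: 0.0413
```

Emit:
play_rows --plan '[[[0.515,0.002,0,0,0],[0.515,0.004,0,0,0],[0.515,0.006,0,0,0]]]'

```text
clock: 6.9
position: [0.5381, -0.0257, 0.0671]
ee_rot: [0.704, -0.082, 0.7, 0.086]
contact_force: [-2.4, 0.3, 6.0]
width: 0.0412
```

Emit:
play_rows --plan '[[[0.515,0.002,0,0,0],[0.515,0.004,0,0,0],[0.515,0.005,0,0,0]]]'

```text
clock: 7.2
position: [0.5381, -0.0258, 0.0642]
ee_rot: [0.704, -0.083, 0.7, 0.086]
contact_force: [-5.5, 0.9, 22.4]
width: 0.0416
```

Emit:
play_rows --plan '[[[0.515,0.0015,0,0,0],[0.515,0.0015,0,0,0],[0.515,0.0015,0,0,0],[0.515,0.0015,0,0,0],[0.515,0.0015,0,0,0],[0.515,0.0015,0,0,0],[0.515,0.0015,0,0,0]]]'

```text
clock: 7.9
position: [0.5381, -0.0258, 0.0643]
ee_rot: [0.704, -0.083, 0.7, 0.086]
contact_force: [-3.9, 0.6, 11.7]
width: 0.0415
```

Run:
```python
from h import *
snap('wrist','w3')
rel([.538,-.0260,.07],103.68)
```

```text
shift [-0.0057 -0.0002 -0.0001] turn 0.03154577389707924 y-yaw 103.71 pos [ 0.5381 -0.0258  0.0643] F [-3.8  0.2 11.5] w 0.0415 t 7.95 q [-0.18  0.37  1.83  0.01  0.94 -2.  ]
```

View pics/w3.png

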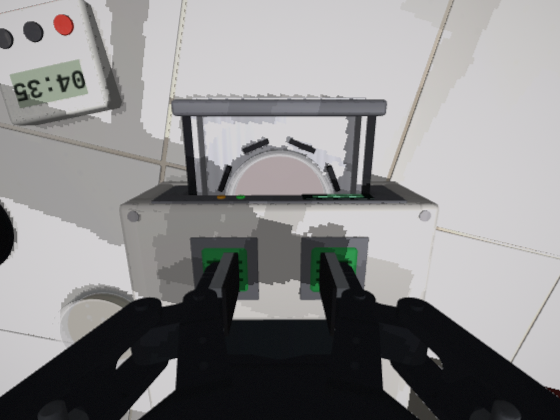

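The wrist view shows both keys pressed, with the fingers at (235,270) and (325,270). The drawer is partly out, its front bar at row ~106. I'll keep holding, slightly firmer.

Emit:
play_rows --plan '[[[0.515,0.0025,0,0,0],[0.515,0.0025,0,0,0],[0.515,0.0025,0,0,0],[0.515,0.0025,0,0,0],[0.515,0.0025,0,0,0],[0.515,0.0025,0,0,0],[0.515,0.0025,0,0,0],[0.515,0.0025,0,0,0],[0.515,0.0025,0,0,0],[0.515,0.0025,0,0,0],[0.515,0.0025,0,0,0],[0.515,0.0025,0,0,0]]]'

```text
clock: 9.15
position: [0.5381, -0.0258, 0.0642]
ee_rot: [0.704, -0.083, 0.7, 0.086]
contact_force: [-4.3, 1.8, 17.7]
width: 0.0416
```

Emit:
play_rows --plan '[[[0.515,0.0025,0,0,0],[0.515,0.0025,0,0,0],[0.515,0.0025,0,0,0],[0.515,0.0025,0,0,0],[0.515,0.0025,0,0,0],[0.515,0.0025,0,0,0],[0.515,0.0025,0,0,0],[0.515,0.0025,0,0,0],[0.515,0.0025,0,0,0],[0.515,0.0025,0,0,0],[0.515,0.0025,0,0,0],[0.515,0.0025,0,0,0]]]'

```text
clock: 10.35
position: [0.5381, -0.0257, 0.0642]
ee_rot: [0.705, -0.083, 0.699, 0.086]
contact_force: [-5.8, 0.5, 17.8]
width: 0.0414
```

Run:
```python
from h import *
snap('wrist','w4')
snap('top','top4')
q=cv2.imread('pics/top4.png');cv2.imwrite('pics/z4.png',cv2.resize(q[170:320,200:400],None,fx=4,fy=4,interpolation=cv2.INTER_CUBIC))
rel([.538,-.0260,.07],103.68)
C=np.array([.5873,-.0146,0])
for x in (-.193,-.171): print(x,proj('top',[C+ux*x+uy*y+[0,0,.045] for y in(-.055,.055)]))
```

```text
shift [-0.0058 -0.0002 -0.0001] turn 0.05025414518928528 y-yaw 103.73 pos [ 0.5381 -0.0258  0.0642] F [-4.7  0.7 17.6] w 0.0413 t 10.45 q [-0.18  0.37  1.83  0.01  0.94 -2.  ]
-0.193 [[347.58888373 295.72382938]
 [301.77934835 307.13653196]]
-0.171 [[345.21997042 286.47469662]
 [299.47318783 297.86466026]]
```

View pics/w4.png

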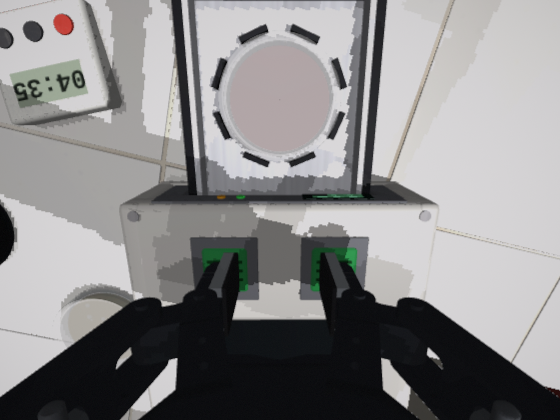

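View pics/z4.png

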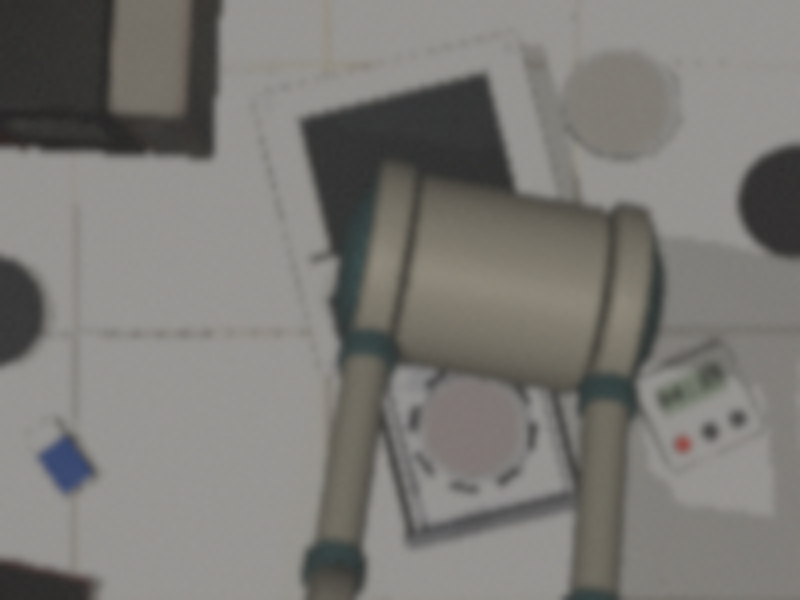

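The drawer's front edge is at zoom (410,545) to (577,505). That matches the predicted all-the-way-out line of (407,548) to (590,503). I'll hold one more second to confirm it has stopped.

Emit:
play_rows --plan '[[[0.515,0.0025,0,0,0],[0.515,0.0025,0,0,0],[0.515,0.0025,0,0,0],[0.515,0.0025,0,0,0],[0.515,0.0025,0,0,0],[0.515,0.0025,0,0,0],[0.515,0.0025,0,0,0],[0.515,0.0025,0,0,0],[0.515,0.0025,0,0,0],[0.515,0.0025,0,0,0],[0.515,0.0025,0,0,0],[0.515,0.0025,0,0,0]]]'

```text
clock: 11.65
position: [0.5381, -0.0258, 0.0642]
ee_rot: [0.705, -0.083, 0.699, 0.086]
contact_force: [-5.0, 0.3, 18.4]
width: 0.0414
```

Run:
```python
from h import *
a=np.load('pics/w4.npz')['p'].astype(int);b,_=snap('wrist','w5')
for r in (slice(0,180),slice(180,400)): print(np.abs(b.astype(int)-a)[r,150:420].mean())
rel([.538,-.0260,.07],103.68)
```

```text
1.1749725651577503
0.8992592592592593
shift [-0.0058 -0.0002 -0.0001] turn 0.05299199397640564 y-yaw 103.73 pos [ 0.5381 -0.0258  0.0642] F [-5.5  0.4 17.3] w 0.0413 t 11.7 q [-0.18  0.37  1.83  0.01  0.94 -2.  ]
```

The drawer has stopped moving. I'll release straight up.

Emit:
play_rows --plan '[[[0.515,-0.004,0,0,0],[0.515,-0.01,0,0,0],[0.515,-0.025,0,0,0],[0.515,-0.05,0,0,0],[0.515,-0.09,0,0,0],[0.515,-0.12,0,0,0],[0.515,-0.15,0,0,0],[0.515,-0.16,0,0,0],[0.515,-0.16,0,0,0]]]'

```text
clock: 12.6
position: [0.5376, -0.0266, 0.2254]
ee_rot: [0.706, -0.084, 0.698, 0.085]
contact_force: [-1.1, -0.1, -0.0]
width: 0.0415
```

Run:
```python
from h import *
snap('wrist','w6')
rel([.538,-.0260,.07],103.68)
```

```text
shift [ 1.538e-01 -3.000e-04  1.000e-04] turn 0.05315570439412909 y-yaw 103.73 pos [ 0.5366 -0.0264  0.2238] F [-0.1  0.4 -0.1] w 0.0415 t 12.65 q [-0.18  0.22  1.6   0.01  1.31 -1.99]
```

View pics/w6.png

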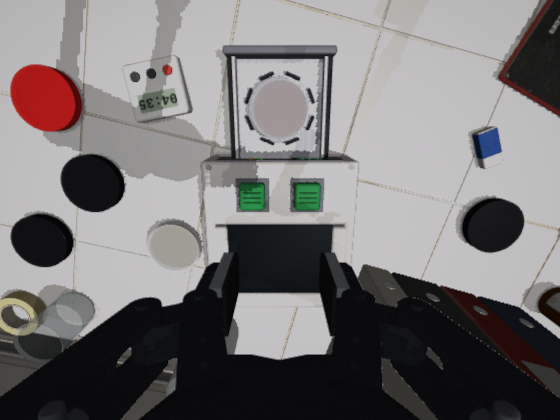

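The keys are up at (252,196) and (307,196), the drawer is fully out, and the dish is in its seat. I'll move aside and take a last look.

Emit:
play_rows --plan '[[[0.515,-0.01,-0.03,0,0],[0.515,-0.02,-0.07,0,0],[0.515,-0.02,-0.11,0,0],[0.515,-0.02,-0.15,0,0],[0.515,-0.02,-0.19,0,0],[0.515,-0.02,-0.22,0,0],[0.515,-0.02,-0.23,0,0],[0.515,-0.02,-0.23,0,0],[0.515,-0.02,-0.23,0,0],[0.515,-0.02,-0.23,0,0]]]'

```text
clock: 13.65
position: [0.5906, -0.2481, 0.243]
ee_rot: [0.705, -0.083, 0.699, 0.087]
contact_force: [-0.3, 0.1, 0.2]
width: 0.0414
```

Run:
```python
from h import *
snap('top','top7')
q=cv2.imread('pics/top7.png');cv2.imwrite('pics/z7.png',cv2.resize(q[170:320,200:400],None,fx=4,fy=4,interpolation=cv2.INTER_CUBIC))
rel([.538,-.0260,.07],103.68)
```

```text
shift [0.174  0.2279 0.0004] turn 0.1445600930908313 y-yaw 103.82 pos [ 0.5907 -0.2482  0.2433] F [ 0.2  0.6 -0.2] w 0.0418 t 13.7 q [-0.51  0.37  1.34  0.01  1.43 -2.32]
```

View pics/z7.png

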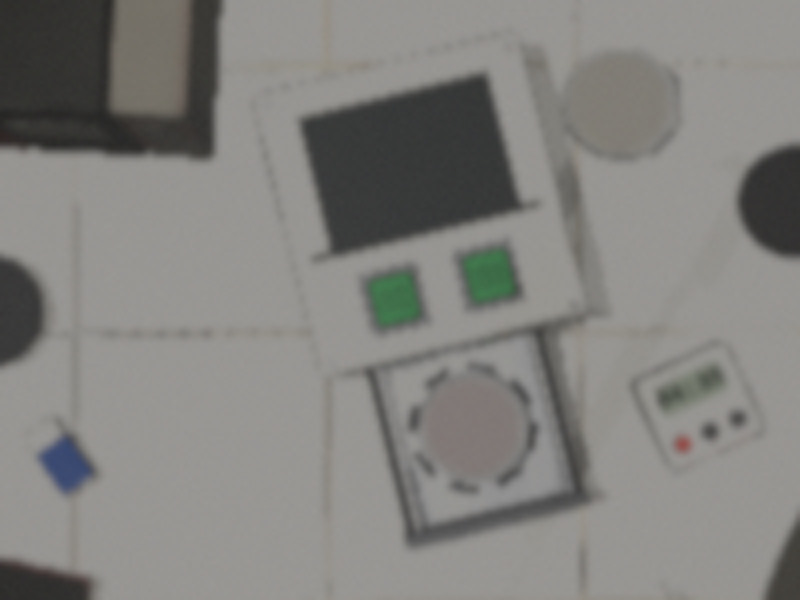

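The drawer is still out with its front edge at zoom (410,545) to (590,495). The keys are up, the timer is clear, and the eraser and cream dish haven't moved.

```bash
python3 -c "
from rig import manip
print(manip.sign_off())"
```

```text
the job is handed in; nothing more can be done
None
```

The drawer is all the way out with the culture dish in its seat, and the job is handed in at about 13.7 s of the 54 s allowed.

- **Clearing the way:** The timer was the thing in front of the drawer. I pushed it along the worktop to the right, so its near side is about 42 mm clear of the drawer's strip. The eraser and cream dish look unmoved in the last top view.
- **Pressing the keys:** I pressed both keys together, one fingertip on each, with a steady total force of about 12–22 N. I held them down until the drawer's front edge lined up with the predicted full-out line, then about 1.3 s more, with no movement between the pictures. I then lifted straight up.
- **Last checks:** Both keys are up and the drawer has stayed out. The arm is clear to the right at about 0.24 m height, with the contact force reading near zero.

No check failed. The two cameras placed the keys about 2 mm apart, within the stated calibration. An early wrist measurement was about 7 mm off because the arm was still settling, so I did not use it for the keys.

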